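# Find the hidden battery release on the aquarium air pump

### The arm

A 6-joint arm with a two-finger parallel gripper is mounted at the origin on the work surface. World frame = base frame: x ahead of the robot, y to its left, z up, the work surface at z = 0. Lengths are in m, angles in rad, forces in N, time in s.
With the tool pointing down it reaches from about 0.25 to 0.85 m from the base axis. Payload 12.5 kg.
Tool frame: the origin (TCP) lies at the very end of the fingers, on their centre line; the grasp point (between the pads) lies 19 mm behind it; z points along the fingers, y is the line along which they close (so a half turn about z gives the same grasp; the last joint's range is limited). The gripper opens to 93 mm and grips with 3 to 60 N. Pads are 15 mm wide; open, the fingers measure 128 mm over their backs; the gripper's body (75 mm by 188 mm) begins 65 mm behind the grasp point.
Start: joints at [-1.394, 0.351, 1.652, -0, 1.139, -0.085], TCP at [0.142, -0.531, 0.219] pointing down, gripper open.
Joint ranges: [-2.75, 2.75], [-0.79, 2.1], [0.01, 2.65], [-1.57, 4.71], [0.07, 3.14], [-2.87, 2.87]. Speed limits (rad/s): [2.22, 2.22, 2.79, 3.14, 3.14, 3.14].

### API

Orientations are given as a unit quaternion [x, y, z, w].
In Python, from cell import env, eyes, workorder gives the robot as it stands. The module is installed in compiled form; this text tells all that it offers.
- The arm moves only by the shell command python3 -m creep 'ROWS' [FORCE]. ROWS is JSON, a list of rows, each a list of 7 numbers: the shift along the tool's x, y, z in cm, then the turn, a rotation vector about the tool's x, y, z in degrees, then the opening, from 0 (shut) to 1 (fully open). In form: [[x, y, z, ax, ay, az, fingers], ...]. A call has 1 to 8 rows; each row shifts and turns the commanded pose from where the row before left it, along the tool's axes as they then stand; what a row does not reach is not made up. A row lasts 1/8 s, in which the tool goes at most 62.5 mm and 10.7 degrees, less where a joint would pass 70% of its speed; a pose out of reach is approached as far as the arm can. A call is refused whole if a number of a shift passes 6.25 or a number of a turn 10.7, either way. A call with a gripper value outside its range is refused whole. The fingers move at their own pace and stop on an object; FORCE is the grip in N (left out, the last holds). Time passes only in rows, so rows that do not move let the fingers close. It gives the time, the measured TCP pose, the force, the opening and the grip force at its end, in the units of the state.
- env.get_state(): the state, without advancing time (a new reading comes with each control period).
- eyes.grab_frame(name): name is "side" or "top"; returns a dict with "frame" (420x560x3 uint8, red, green, blue), "fx", "fy", "cx", "cy" (pixels), "extrinsics" (4x4, takes a point from world to camera coordinates). Camera axes: x right, y up, looking along -z (the intrinsics and any distortion apply to the point x, -y, -z); pixel columns grow to the right and rows downward; lengths in m; the calibration is good to about 2 mm. A picture is of the moment at which its call begins. There is no depth.
- workorder.close_job(): hands the job in; it is judged then, once.
The state is a dict: "time_s": time; "joint_pos": joint angles; "qd": joint speeds; "effort": joint torques, N m; "tcp_pos": TCP position; "orientation": TCP orientation; "ft_force": force on the tool from outside, world axes, zero at the start; "wrist_torque": the same for the moment, N m; "gripper_width": opening from 0.0 (shut) to 1.0 (fully open); "finger_force": force on a finger pad.
Only numpy, scipy, OpenCV 4.12 (cv2) and the standard library are available. Lean on these libraries where they do the work, as an engineer would, in place of code of your own. Each camera call takes 0.05 s, during which the arm holds its last target. There are 200 camera calls.

### The job

Feel lightly across the flat white top panel of the battery-backed air pump for the flush release button, then press it straight down so that the battery tray springs out of the front by itself. Then take the hand away and leave the tray standing out. Use the fingertips only: do not touch or pull the tray, do not lean hard on the pump, and leave the loose things around it where they stand.

Things in the scene. Friction and masses are not known exactly. Their poses are not given: they have to be found in the camera images.
- pump: white air pump housing with teal end caps, screwed down, 130 (x) by 264 (y) by 54 mm high. Origin: centre of its underside, on the table; z up, -x is the front where the tray comes out, y runs from end cap to end cap.
- panel_face (a point): middle of the flat white top panel's upper face, 50 mm above the pump's origin, same axes. The level panel covers x -61 to 61, y -60 to 60 mm from here; the teal caps beyond stand 4 mm higher. The release button's centre is on this line: x = 0, and anywhere from y = -32 to 32 mm, to be found by touch or by looking.
- release (a joint): travel of the release button, m: 0 up, 0.006 fully down. Pale grey plate 43 (x) by 37 (y) mm, 2 mm below the panel's face, in an opening 46 (x) by 40 (y) mm along the pump's axes: the fingertips must fit inside. It moves down, springs back, yields from 2 N, takes 5 N at the bottom plus up to 1 N of friction, and frees the tray at about 0.0035.
- tray: battery tray in the front of the pump, teal front plate 124 (y) by 36 mm high by 5 mm thick, four orange cells behind it. Origin: coincides with the pump's origin while shut and moves with the tray; same axes.
- tray_slide (a joint): how far the battery tray stands out towards the pump's -x, m: 0 shut, 0.03 fully out. A spring drives it out when the catch is freed; the catch holds it (with up to about 1 mm of play) before.
- pot: loose terracotta pot, 64 mm across, 50 mm high; origin under its centre
- cell: loose orange battery cell standing on end, 33 mm across, 60 mm high; origin under its centre
- rock: loose purple-grey piece of rock, 70 by 50 by 56 mm; origin under its centre
- magnet: loose black and teal glass-cleaning magnet, 75 by 45 by 38 mm; origin under its centre

How it is judged:
On the way, in this order (a step that is already met when the one before it is completed fails the run):
1. the release button is pressed with the fingertips while the tray is still shut (value of joint release above 0.0015 m and value of joint tray_slide below 0.004 m and contact force between the fingers and anything else above 0.5 N).
2. the battery tray has sprung out (value of joint tray_slide above 0.025 m), for 0.2 s.
At the end, for the whole second after the job is handed in: the battery tray stands at least 25 mm out, the release button has come back up (within 1 mm), and none of pot, cell, rock and magnet is more than 30 mm from where it stood (value of joint tray_slide above 0.025 m and value of joint release below 0.001 m and not (distance of pot from where it was at the start of the episode above 0.03 m) and not (distance of cell from where it was at the start of the episode above 0.03 m) and not (distance of rock from where it was at the start of the episode above 0.03 m) and not (distance of magnet from where it was at the start of the episode above 0.03 m)); the robot touches nothing.
It fails at once if the fingers touch or pull the battery tray (over 1 N) (contact force between the fingers and tray above 1 N).
It fails at once if the fingers lean hard on something (over 60 N) (contact force between the fingers and anything else above 60 N).
It fails at once if the pot, cell, rock or magnet is lifted, carried or pushed more than 30 mm (distance of any of pot, cell, rock, magnet from where it was at the start of the episode above 0.03 m).
It also fails if it takes over 48 s, if anything falls off the work surface, if the arm or the gripper's body presses on something with over 40 N, if the wrist force passes 120 N, or if a joint passes its speed limit or range.

## Working session

There is one attempt and no reset: what is moved stays moved. The work goes in short steps, Python scripts to look and compute and a shell command to move; the robot and the scene stay as the last step left them, time stands still between calls to the robot, and variables do not carry over. Pictures are saved under pics/ and viewed, at most 10 in all, crops included, and the job is handed in when it is done.

```bash
mkdir -p pics; cat > h.py <<'E'
import numpy as np, cv2
from cell import env, eyes, workorder
def grab(n):
    d=eyes.grab_frame(n); np.save(f'pics/{n}.npy',d,allow_pickle=True); return d
def ray(d,u,v,z):
    E=np.array(d['extrinsics']);R=E[:3,:3];c=-R.T@E[:3,3]
    w=R.T@np.array([(u-d['cx'])/d['fx'],-(v-d['cy'])/d['fy'],-1]); return c+w*(z-c[2])/w[2]
def proj(d,p):
    E=np.array(d['extrinsics']);q=E[:3,:3]@np.array(p)+E[:3,3]
    return d['cx']+d['fx']*q[0]/-q[2], d['cy']+d['fy']*-q[1]/-q[2]
E
python3 - <<'E'
from h import *
for n in('top','side'):
    d=grab(n); cv2.imwrite(f'pics/{n}0.png',d['frame'][...,::-1]); print(n,d.keys(),d['fx'],d['cx'],d['cy'],np.round(d['extrinsics'],3).tolist())
s=env.get_state();print(s['tcp_pos'],s['orientation'],s['ft_force'],s['time_s'])
E
```

```text
top dict_keys(['frame', 'fx', 'fy', 'cx', 'cy', 'extrinsics']) 445.8122074872512 290.55050782190244 207.7550094931635 [[-0.001, -1.0, 0.008, 0.031], [0.981, 0.001, 0.193, -0.579], [-0.193, 0.008, 0.981, -0.942], [0.0, 0.0, 0.0, 1.0]]
side dict_keys(['frame', 'fx', 'fy', 'cx', 'cy', 'extrinsics']) 416.74694452051114 271.28872555204066 207.87955369574237 [[0.92, -0.391, 0.007, -0.514], [0.223, 0.539, 0.812, -0.208], [-0.321, -0.746, 0.583, -0.706], [0.0, 0.0, 0.0, 1.0]]
[ 0.14230871 -0.53096459  0.21817103] [ 9.91445390e-01  1.30521188e-01 -3.50818561e-05 -5.06618552e-04] [ 0.86794146 -0.34250526  0.60347766] 0.1
```

View pics/top0.png

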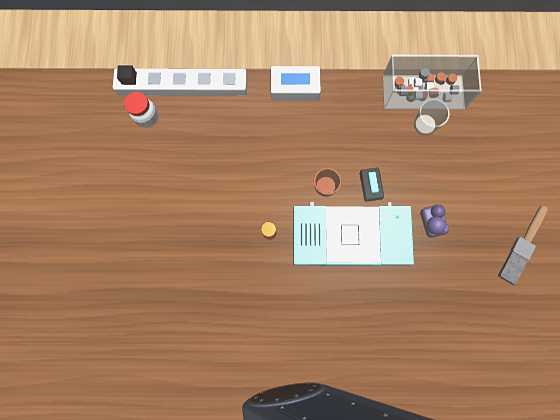

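View pics/side0.png

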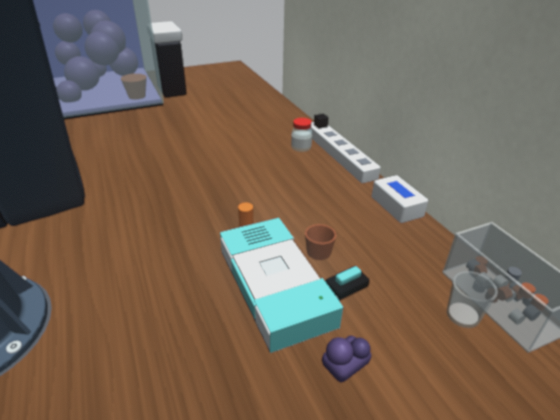

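The top view shows the pump with caps spanning columns 293–413 and the panel around 327–380. The button outline is near (350,235). The pot is at (327,182), the magnet at (372,184), the cell at (268,229) and the rock at (435,220). I'll measure this next.

```bash
python3 - <<'E'
from h import *
for n,(a,b,c,e) in (('top',(285,195,425,275)),('side',(215,215,345,350))):
    d=np.load(f'pics/{n}.npy',allow_pickle=True).item(); f=d['frame']
    k=5 if n=='top' else 4
    cv2.imwrite(f'pics/{n}c.png',cv2.resize(f[b:e,a:c,::-1],None,fx=k,fy=k,interpolation=cv2.INTER_CUBIC))
d=np.load('pics/top.npy',allow_pickle=True).item()
h=cv2.cvtColor(d['frame'],cv2.COLOR_RGB2HSV)
m=cv2.inRange(h,(80,40,120),(100,255,255)); m[:195]=0;m[275:]=0
cs=[c for c in cv2.findContours(m,0,2)[0] if cv2.contourArea(c)>300]
for c in cs:
    r=cv2.minAreaRect(c); print(r,[np.round(ray(d,*p,.054)[:2],4).tolist() for p in cv2.boxPoints(r)])
E
```

```text
((353.5, 235.0), (58.0, 119.0), 90.0) [[0.5832, 0.023], [0.5834, -0.2449], [0.4535, -0.2378], [0.4536, 0.0233]]
```

View pics/topc.png

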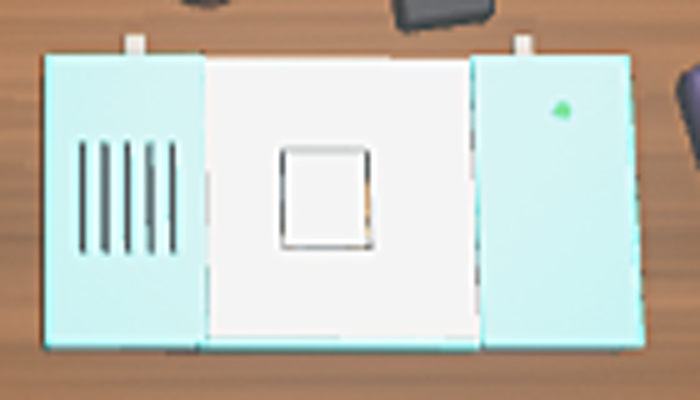

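View pics/sidec.png

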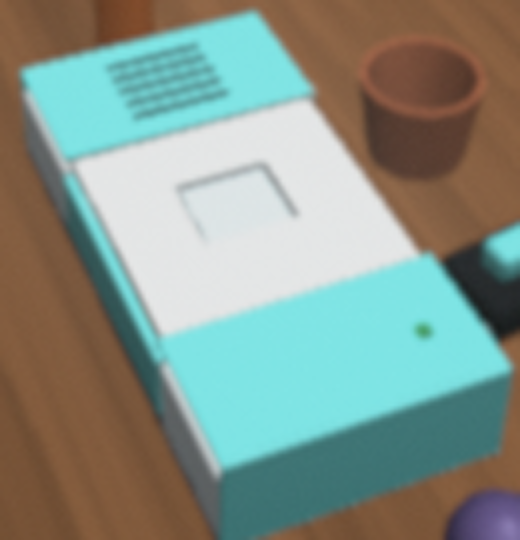

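The top crop shows the opening outline at crop corners of roughly (281,149), (369,149), (372,248) and (283,248). The cap corners are (45,55), (630,55), (645,347) and (45,348). The side crop shows the same sunken plate.

```bash
python3 - <<'E'
from h import *
d=np.load('pics/top.npy',allow_pickle=True).item()
def P(a,b,k,pts,z): return np.array([ray(d,a+(x+.5)/k-.5,b+(y+.5)/k-.5,z)[:2] for x,y in pts])
c=P(285,195,5,[(45,55),(630,55),(645,347),(45,348)],.054)
q=P(285,195,5,[(281,149),(369,149),(372,248),(283,248)],.05)
print(c.round(4).tolist(),c.mean(0)); print(q.round(4).tolist(),q.mean(0))
for p in(c,q): 
    e=p[1]-p[0];g=p[2]-p[3];print(np.degrees(np.arctan2(e[0],-e[1])),np.degrees(np.arctan2(g[0],-g[1])))
d=np.load('pics/side.npy',allow_pickle=True).item()
s=P(215,215,4,[(178,188),(264,164),(298,214),(206,240)],.05);print(s.round(4).tolist(),s.mean(0))
c=P(215,215,4,[(22,72),(258,12),(511,370),(218,470)],.054);print(c.round(4).tolist(),c.mean(0))
from scipy.spatial.transform import Rotation as R
print(R.from_quat(env.get_state()['orientation']).as_matrix().round(3))
E
```

```text
[[0.5841, 0.0239], [0.5843, -0.2395], [0.4535, -0.2392], [0.4532, 0.0242]] [ 0.51878172 -0.10763627]
[[0.542, -0.0817], [0.5421, -0.1212], [0.4976, -0.1212], [0.4976, -0.0816]] [ 0.51981442 -0.10142575]
0.04234151608536104 0.074655788803478
0.021896070247708375 0.000724359353895737
[[0.4987, -0.082], [0.5424, -0.0823], [0.543, -0.1191], [0.4978, -0.1184]] [ 0.5204591  -0.10045903]
[[0.4561, 0.0229], [0.5859, 0.0232], [0.5831, -0.2392], [0.4532, -0.2386]] [ 0.5195653  -0.10791034]
[[ 0.966  0.259 -0.   ]
 [ 0.259 -0.966  0.001]
 [ 0.    -0.001 -1.   ]]
```

Button centre is about (0.520, -0.101) and yaw is about 0. Closed, the fingers measure about 35 x 15 mm, so tool y should lie along world x.

```bash
python3 -m creep '[[4.2,-2.8,0.8,0,0,-10,0],[4.6,-2,0.8,0,0,-10,0],[4.9,-1.2,0.8,0,0,-10,0],[5,-0.3,0.8,0,0,-10,0],[5,0.5,0.8,0,0,-10,0],[4.8,1.4,0.8,0,0,-10,0],[4.5,2.2,0.8,0,0,-10,0],[4,3,0.8,0,0,-5,0]]' 10
cat > st.py <<'E'
from h import *
from scipy.spatial.transform import Rotation as R
s=env.get_state();M=R.from_quat(s['orientation']).as_matrix()
print(s['time_s'],s['tcp_pos'].round(4),'F',s['ft_force'].round(2),'w',s['gripper_width']);print(M.round(3))
t=np.array([.520,-.101,.06]);print('to go cm tool axes',(M.T@(t-s['tcp_pos'])*100).round(2))
T=np.array([[0,1,0],[1,0,0],[0,0,-1.]]);print('turn',np.degrees(R.from_matrix(M.T@T).as_rotvec()).round(2))
E
python3 st.py
```

```text
time_s: 1.1
tcp_pos: [0.4083, -0.2282, 0.1543]
orientation: [0.706, 0.709, -0.0, -0.0]
ft_force: [0.6, -0.4, -0.1]
gripper_width: 0.191
finger_force: 0.0
1.1 [ 0.4083 -0.2282  0.1543] F [ 0.56 -0.38 -0.14] w 0.1905353767084878
[[-0.004  1.    -0.   ]
 [ 1.     0.004  0.   ]
 [ 0.    -0.    -1.   ]]
to go cm tool axes [12.68 11.23  9.43]
turn [-0.   -0.    0.23]
```

```bash
python3 -m creep '[[4.2,3.7,0.8,0,0,0.2,0],[4.2,3.7,0.8,0,0,0,0],[4.2,3.7,0.8,0,0,0,0],[0,0,2,0,0,0,0],[0,0,2,0,0,0,0],[0,0,0,0,0,0,0]]' >/dev/null
python3 st.py; python3 - <<'E'
from h import *
d=grab('side');f=d['frame'][205:355,190:350,::-1]
u=cv2.resize(f,None,fx=4,fy=4,interpolation=cv2.INTER_CUBIC)
cv2.imwrite('pics/s2.png',u)
E
```

```text
1.85 [ 0.5178 -0.1036  0.0894] F [-0.73  0.1   0.15] w 0.005601193608899117
[[ 0.003  1.    -0.003]
 [ 1.    -0.003  0.001]
 [ 0.001 -0.003 -1.   ]]
to go cm tool axes [0.25 0.22 2.94]
turn [-0.17 -0.05 -0.19]
```

View pics/s2.png

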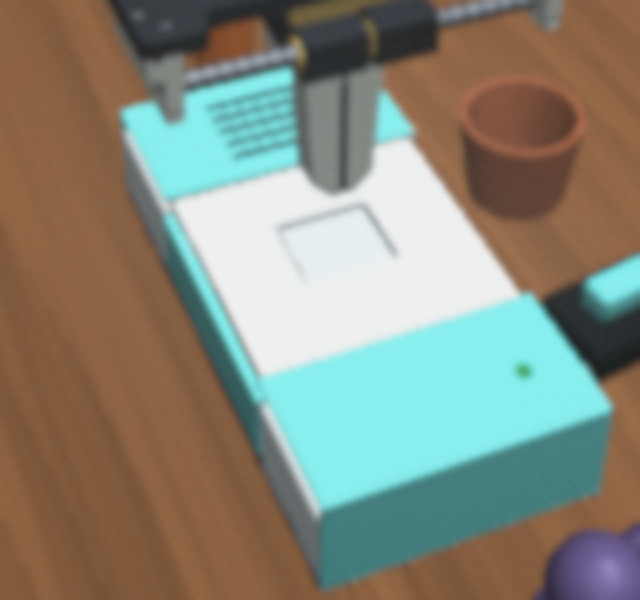

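The closed fingertips hang at about (338,190) in the crop, along the button's line, and they are narrow enough to fit. I'll lower to just above the panel and check the alignment.

```bash
python3 -m creep '[[0,0,1,0,0,0,0],[0,0,1,0,0,0,0],[0,0,1,0,0,0,0],[0,0,0,0,0,0,0],[0,0,0,0,0,0,0]]' >/dev/null
python3 st.py; python3 - <<'E'
from h import *
d=grab('side');f=d['frame'][205:355,190:350,::-1]
u=cv2.resize(f,None,fx=4,fy=4,interpolation=cv2.INTER_CUBIC)
cv2.imwrite('pics/s3.png',u)
E
```

```text
2.525 [ 0.5188 -0.104   0.0607] F [0.05 0.48 0.08] w 0.0031850404505638493
[[ 0.004  1.     0.   ]
 [ 1.    -0.004 -0.   ]
 [-0.     0.    -1.   ]]
to go cm tool axes [0.3  0.12 0.07]
turn [ 0.01  0.   -0.2 ]
```

View pics/s3.png

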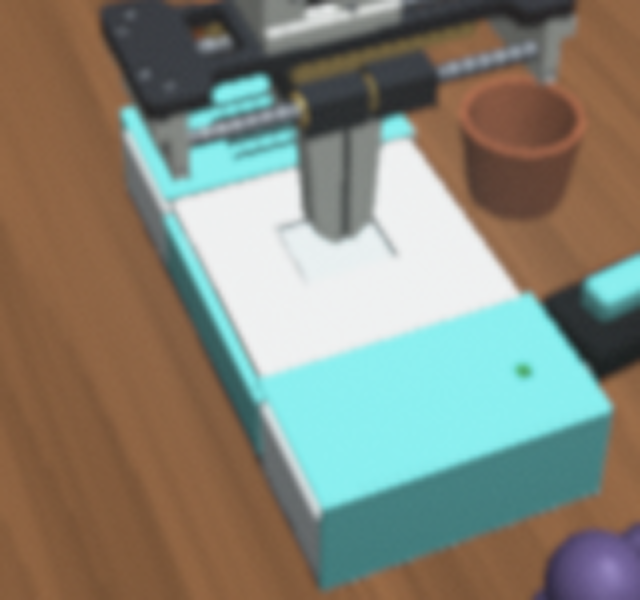

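The tips are over the opening, whose outline runs from (278,228) to (395,255). I'll trim sideways by 2 mm and lower gently.

```bash
python3 -m creep '[[0.2,0.1,0,0,0,0,0],[0,0,0.5,0,0,0,0],[0,0,0.5,0,0,0,0],[0,0,0.2,0,0,0,0],[0,0,0,0,0,0,0],[0,0,0,0,0,0,0]]' >/dev/null
python3 st.py
```

```text
3.325 [ 0.5198 -0.102   0.0487] F [ 0.66 -0.18  0.6 ] w 0.002998490967367332
[[ 0.004  1.     0.   ]
 [ 1.    -0.004 -0.   ]
 [-0.     0.    -1.   ]]
to go cm tool axes [ 0.1   0.02 -1.13]
turn [ 0.01  0.   -0.2 ]
```

The tip is at z 48.7 mm, below the panel face at 50 mm, with no force, so it is inside the opening. I'll press now.

```bash
python3 -m creep '[[0,0,0.15,0,0,0,0],[0,0,0.15,0,0,0,0],[0,0,0.1,0,0,0,0],[0,0,0,0,0,0,0]]' >/dev/null
python3 st.py|head -1;  python3 -m creep '[[0,0,0.1,0,0,0,0],[0,0,0.1,0,0,0,0],[0,0,0,0,0,0,0]]' >/dev/null; python3 st.py|head -1; python3 - <<'E'
from h import *
d=grab('top');cv2.imwrite('pics/t4.png',cv2.resize(d['frame'][195:285,285:425,::-1],None,fx=4,fy=4))
E
```

```text
3.825 [ 0.5199 -0.102   0.0447] F [ 0.23 -0.72  3.7 ] w 0.00426336738439356
4.2 [ 0.5199 -0.102   0.0427] F [ 0.42 -0.65  3.77] w 0.007783630299380882
```

View pics/t4.png

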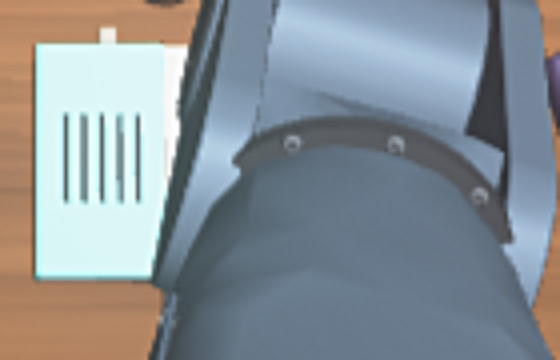

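The arm hides the pump from above. The tip has pressed about 5 mm at 3.8 N, so I'll retract and check from the side.

```bash
python3 -m creep '[[0,0,0,0,0,0,0],[0,0,-1,0,0,0,0],[0,0,-3,0,0,0,0],[0,0,-5,0,0,0,0],[0,0,-5,0,0,0,0],[0,0,0,0,0,0,0],[0,0,0,0,0,0,0]]' >/dev/null
python3 st.py|head -1; python3 - <<'E'
from h import *
d=grab('side');cv2.imwrite('pics/s5.png',cv2.resize(d['frame'][205:355,190:350,::-1],None,fx=4,fy=4,interpolation=cv2.INTER_CUBIC))
E
```

```text
5.125 [ 0.519  -0.1017  0.182 ] F [ 0.77 -0.59  0.46] w 0.003099031445708746
```

View pics/s5.png

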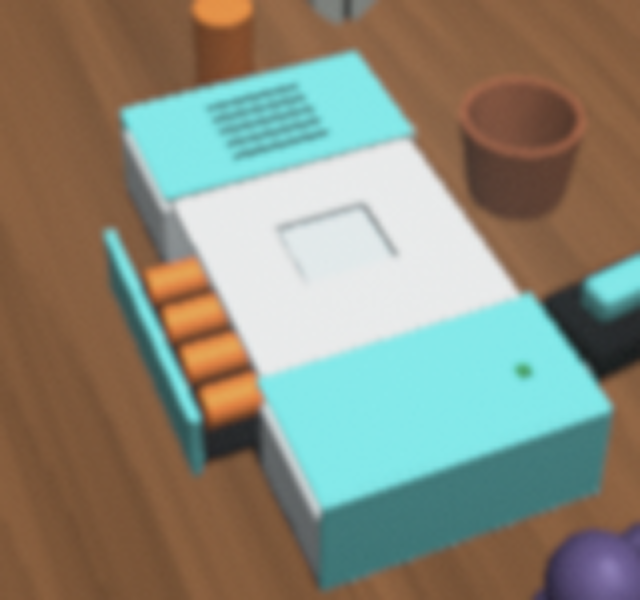

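The tray stands out in front, with its plate running from (110,232) to (197,465) and four orange cells showing. The button looks the same as before the press and nothing else has moved.

```bash
python3 -c "
from h import *
d=np.load('pics/side.npy',allow_pickle=True).item()
print([ray(d,190+(x+.5)/4-.5,205+(y+.5)/4-.5,.044)[:2].round(3) for x,y in((104,232),(193,418))])
print(workorder.close_job())"
```

```text
[array([ 0.425, -0.047]), array([ 0.426, -0.169])]
the job is handed in; nothing more can be done
None
```

The fingertips found and pressed the release button, the battery tray sprang out by itself (about 28–30 mm measured from the side camera), the hand is clear, and the job is handed in; no verdict came back.

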